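# Slide a welded box shell under the height gauge into its nest

## Task

Check the welded steel box shell on the height gauge: slide it along the base plate through the flared mouth and under the fixed bridge bar, then on until it is clear of the bar and sits flat and square in the nest, right up against the end stop. Do not lift or tip it on the way, leave the soapstone, tube offcut and paint marker where they lie, and take the hand away at the end.

Things in the scene. Friction and masses are not known exactly. Their poses are not given: they have to be found in the camera images.
- gauge: Steel height gauge fixed to the table; place and heading vary. Origin at table level under the bridge bar, on the lane's centre line; x points along the lane from the open infeed end to the end stop, y across, z up (sizes in mm in this frame). Base plate: x -220 to 125, 120 wide, top at z 8, bare from x -220 to -55.
- bar (a point): Middle of the bridge bar's underside, z 42 in the gauge's frame (34 above the plate). The bar lies across the lane over x -7 to 7, top at z 54, screw heads to z 58 at its ends; its posts (x -11 to 11) stand 67 apart. Axes as gauge.
- mouth (a point): Middle of the flared mouth, on the plate, 55 mm before the bar. Here the guide rails' inner faces are at y +-50; they narrow to y +-31.5 at x -20 and then run straight to the end stop. Rail tops at z 22. Axes as gauge.
- nest (a point): Where the shell's middle (half-way up) must finally be: 60 mm past the bar, z 23, axes as gauge. The nest lies between the straight rails; the end stop's face is 45 mm further on (x 105), its top at z 22.
- shell_mid (a point): Middle, half-way up, of the loose open-topped steel box: 90 mm long (own x), 60 wide, 30 high, about 0.35 kg. Walls 6, floor 5 thick; the hollow is 78 x 48 and 25 deep, with a 10 mm round boss in each corner. Starts flat on the bare plate before the mouth, its x within 0.25 rad of the lane. Passes the bar with 4 mm and the rails with 1.5 mm a side to spare. z up.
- soapstone: Bystander: flat soapstone holder 100 x 14 x 9 mm lying on the table beyond the gauge; origin at the centre of its underside.
- offcut: Bystander: square steel tube offcut 95 x 30 x 30 mm lying on the table to the right; origin at the centre of its underside.
- marker: Bystander: paint marker 117 x 16 x 16 mm lying on the table to the right; origin at the centre of its underside.

How it is judged:
By the outcome, as a careful person would: the job done as asked, in the order asked, and still so for the second after the job is handed in, with the robot touching nothing.
It also fails if it takes over 43 s, if anything falls off the work surface, if the arm or the gripper's body presses on something with over 40 N, if the wrist force passes 120 N, or if a joint passes its speed limit or range.

## Robot

A 6-joint arm with a two-finger parallel gripper is mounted at the origin on a cart in front of the work surface, level with it; the furniture and walls round the work are solid. World frame = base frame: x ahead of the robot, y to its left, z up, the work surface at z = 0. Lengths are in mm, angles in rad, forces in N, time in s.
With the tool pointing down it reaches from about 275 to 825 mm from the base axis. Payload 4.9 kg.
Tool frame: the origin (TCP) lies at the very end of the fingers, on their centre line; the grasp point (between the pads) lies 19 mm behind it; z points along the fingers, y is the line along which they close (so a half turn about z gives the same grasp; the last joint's range is limited). The gripper opens to 85 mm and grips with 20 to 120 N. Pads are 22 mm wide; open, the fingers measure 114 mm over their backs; the gripper's body (76 mm by 85 mm) begins 54 mm behind the grasp point. The pads swing forward as they close: fully open they stand 13 mm farther back than shut.
Start: joints at [1.045, 0.326, -0.193, 1.052, 0, 1.437], TCP at [210.015, 508.343, 231.281] pointing down, gripper open.
Joint ranges: [-2.65, 2.65], [-0.97, 1.79], [-1.3, 1.35], [-1.93, 2.1], [-1.47, 1.37], [-3.14, 3.14]. Speed limits (rad/s): [2.57, 2.57, 3.14, 3.14, 3.14, 3.14].

## Interface

Orientations are given as [roll, pitch, yaw] about the fixed x, y, z axes, in that order (R = Rz(yaw) Ry(pitch) Rx(roll)).
In Python, from bench import bot, solve_ik, imaging gives the robot as it stands. Calls block until the motion is done:
- bot.move_ptp(position, orientation): joint-space move of the TCP to a pose.
- bot.movel(position, rot=None, max_speed=150, threshold=None): straight line of the TCP; rot=None keeps the orientation; max_speed is the mean speed in mm/s. With threshold (N) it stops when the force on the tool has changed by that much, and returns True; else False.
- bot.move_j(angles): joint-space move.
- bot.grip(opening, effort=None): opening from 0.0 (shut) to 1.0 (fully open); effort is the grip in N (None keeps the last); returns when the fingers have stopped.
- bot.dwell(seconds).
- solve_ik(position, orientation): joint angles nearest the present ones, or None.
- bot.get_state(): the state.
- imaging.capture(name): name is "side" or "top" or "wrist"; returns the picture (480x640x3 uint8, blue, green, red); there is no depth.
- imaging.camera_model(name): a dict with "K" (3x3 intrinsics, pixels), "position" and "rotation" of the camera in the world. Camera axes: x right, y up, looking along -z (the intrinsics and any distortion apply to the point x, -y, -z); pixel columns grow to the right and rows downward; lengths in mm; the calibration is good to about 2 mm. A picture is of the moment at which its call begins: read the wrist's pose just before it. camera_model takes no time and is no camera call; for the wrist camera it gives the pose at the moment of the call.
A pose or a line that the arm cannot do raises bot.IKError and nothing moves.
- bot.sign_off(): hands the job in; it is judged then, once.
The state is a dict: "t": time; "qpos": joint angles; "joint_velocities": joint speeds; "effort": joint torques, N m; "tcp_pos": TCP position; "orientation": TCP orientation; "contact_force": force on the tool from outside, world axes, zero at the start; "wrist_torque": the same for the moment, N m; "opening": opening from 0.0 (shut) to 1.0 (fully open); "gripper_force": force on a finger pad.
Only numpy, scipy, OpenCV 4.12 (cv2) and the standard library are available. Lean on these libraries where they do the work, as an engineer would, in place of code of your own. Each camera call takes 0.05 s, during which the arm holds its last target. There are 200 camera calls.

## Working session

There is one attempt and no reset: what is moved stays moved. The work goes in short steps, each a Python script; the robot and the scene stay as the last script left them, time stands still between calls to the robot, and variables do not carry over. Pictures are saved under pics/ and viewed, at most 10 in all, crops included, and the job is handed in when it is done.

```bash
ls; mkdir -p pics; python3 - <<'E'
from bench import bot, solve_ik, imaging
import cv2
for n in ("top","side"):
    im=imaging.capture(n); cv2.imwrite(f"pics/{n}0.png",im)
    print(n,imaging.camera_model(n))
s=bot.get_state();print(s['t'],s['orientation'],s['contact_force'])
E
```

```text
pics
top {'K': array([[517.732421  ,   0.        , 315.77509759],
       [  0.        , 517.732421  , 244.9755742 ],
       [  0.        ,   0.        ,   1.        ]]), 'position': array([372.91301162,  71.09495463, 968.49375014]), 'rotation': array([ 0.08901411,  0.00951958, -1.56414638])}
side {'K': array([[482.404392  ,   0.        , 313.10749911],
       [  0.        , 482.404392  , 239.98766578],
       [  0.        ,   0.        ,   1.        ]]), 'position': array([460.02412206, 852.68864858, 464.5911798 ]), 'rotation': array([1.10248247, 0.02297714, 3.11205964])}
0.1 [-3.14010641e+00 -1.82810843e-04  2.74977165e+00] [ 1.48959827  0.8922927  -0.12264314]
```

View pics/top0.png

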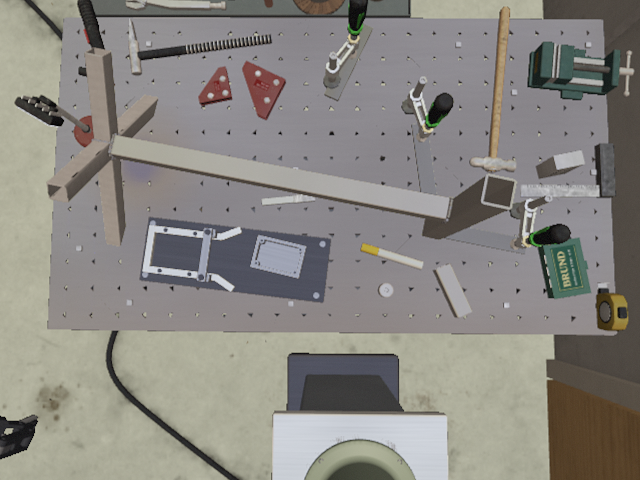

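View pics/side0.png

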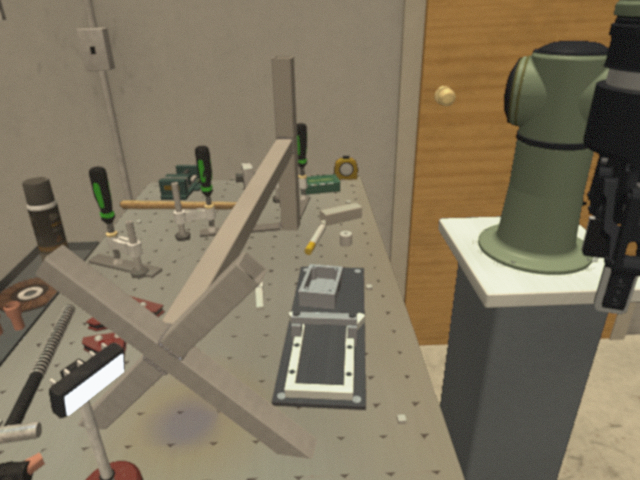

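The top view shows the gauge with its infeed end on the right: plate corners near (150,218), (140,285), (330,238), (324,302), bar at about column 205, and shell around (279,256). A beam runs overhead on the far side, from about (110,145) to (450,205). I'll enlarge crops to get precise points.

```bash
python3 - <<'E'
import cv2, numpy as np
t=cv2.imread("pics/top0.png")[205:315,132:340]; s=cv2.imread("pics/side0.png")[258:410,268:376]
cv2.imwrite("pics/tc.png",cv2.resize(t,None,fx=3.8,fy=3.8,interpolation=cv2.INTER_CUBIC))
cv2.imwrite("pics/sc.png",cv2.resize(s,None,fx=3.9,fy=3.9,interpolation=cv2.INTER_CUBIC))
E
```

```text
(no output)
```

View pics/tc.png

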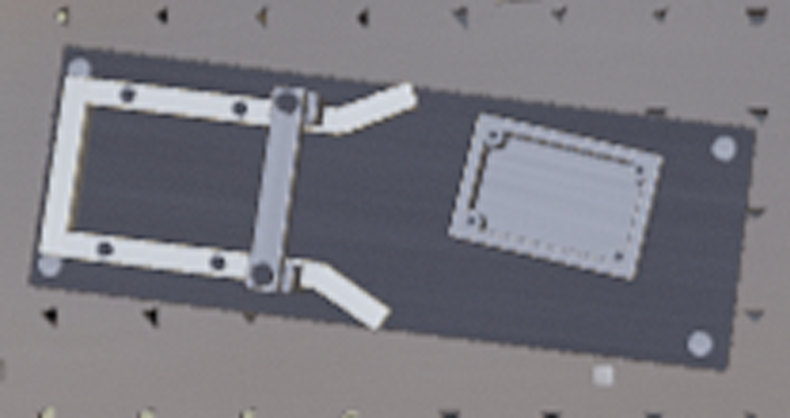

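View pics/sc.png

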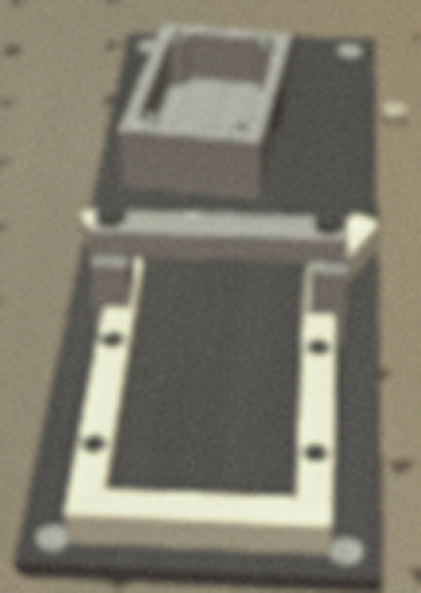

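The crops give sharp plate and shell rim corners in both cameras, and the shell is yawed a few degrees relative to the lane. Next I fit the planar poses, and triangulate the beam for clearance.

```bash
cat > h.py <<'E'
import numpy as np, cv2
from scipy.optimize import least_squares
from scipy.spatial.transform import Rotation as R
def proj(cm,P):
    P=np.atleast_2d(P); Rm=cm['rotation']; Rm=R.from_euler('xyz',Rm).as_matrix() if np.ndim(Rm)==1 else Rm
    c=(P-cm['position'])@Rm; c=c*[1,-1,-1]
    p=c@cm['K'].T; return p[:,:2]/p[:,2:]
def w(pose,L):
    L=np.atleast_2d(L); c,s=np.cos(pose[2]),np.sin(pose[2])
    return np.c_[pose[0]+c*L[:,0]-s*L[:,1],pose[1]+s*L[:,0]+c*L[:,1],L[:,2]]
def fit(obs,x0):  # obs: list of (cam,local pts,pixels)
    f=lambda q:np.concatenate([(proj(cm,w(q,L))-p).ravel() for cm,L,p in obs])
    r=least_squares(f,x0); return r.x,np.abs(r.fun).max()
def tri(obs):
    return least_squares(lambda q:np.concatenate([(proj(c,q)[0]-p) for c,p in obs]),[400,200,200]).x
E
python3 - <<'E'
from h import *
from bench import imaging
T=imaging.camera_model("top");S=imaging.camera_model("side")
tp=lambda a:(np.array(a)+.5)/3.8-.5+[132,205]
sp=lambda a:(np.array(a)+.5)/3.9-.5+[268,258]
L=np.array([[125,-60,8],[125,60,8],[-220,-60,8],[-220,60,8.]])
gt=(T,L,tp([[63,46],[30,284],[755,129],[727,370]]))
# side: far = infeed; left = -y of robot x.. far-left is larger x -> gauge y=-60
gs=(S,np.array([[-220,-60,8],[-220,60,8],[80,-30,22.]])[:2],sp([[127,35],[373,40]]))
b=np.array([[52.,0,0]])
Ls=np.array([[45,-30,38],[-45,-30,38],[-45,30,38],[45,30,38.]])
st=(T,Ls,tp([[482,112],[663,156],[634,279],[450,237]]))
ss=(S,Ls,sp([[120,127],[163,28],[291,36],[262,138]]))
x0=[220,270,1.65]
for n,o in (("gauge top",[gt]),("gauge both",[gt,gs]),("shell top",[st]),("shell side",[ss]),("shell both",[st,ss])):
    q,e=fit(o,x0); print(n,q.round(3),e.round(2))
print("beam",tri([(T,[113,147]),(S,[165,325])]),tri([(T,[450,207]),(S,[290,145])]))
print("posttop",tri([(T,[498,190]),(S,[285,58])]))
E
```

```text
gauge top [437.003 278.256   1.457] 0.8
gauge both [437.095 278.952   1.457] 1.6
shell top [435.277 147.999   1.345] 0.44
shell side [435.221 152.73    1.351] 1.18
shell both [435.196 149.13    1.348] 2.19
beam [614.77801914 413.62794466 142.07012212] [ 495.19007118 -123.10222517  193.40862166]
posttop [ 492.20301028 -138.76552688  359.64536397]
```

```bash
python3 - <<'E'
from h import *
from bench import bot,solve_ik,imaging
s=bot.get_state();C=imaging.camera_model("wrist")
Rt=R.from_euler('xyz',s['orientation']).as_matrix()
print("cam in tool",Rt.T@(C['position']-s['tcp_pos']),"axis",Rt.T@R.from_euler('xyz',C['rotation']).as_matrix()@[0,0,-1],C['K'][0,0])
for y in (1.35,1.35-np.pi): print(y,solve_ik([435,149,200],[np.pi,0,y]),solve_ik([447,368,20],[np.pi,0,y+.1]))
y=1.35
bot.move_ptp([435,170,210],[np.pi,0,y])
C=imaging.camera_model("wrist");im=imaging.capture("wrist");cv2.imwrite("pics/w1.png",im)
np.save("w1.npy",C,allow_pickle=True);s=bot.get_state();print(s['t'],s['tcp_pos'],s['orientation'])
print("pred gauge",proj(C,w([437,278.5,1.457],[[-220,60,8],[-220,-60,8],[-55,50,22],[-55,-50,22],[-7,0,54]])).round(0))
print("pred shell",proj(C,w([435.2,149,1.347],[[45,-30,38],[-45,-30,38],[-45,30,38],[45,30,38.]])).round(0))
E
```

```text
cam in tool [  80.92702253   -0.30093933 -142.92195371] axis [-3.15587472e-01 -3.28670114e-04  9.48896433e-01] 370.6462532840968
1.35 [ 0.16924612  0.18623712 -0.46630837  0.91825084  0.          1.96083878] [ 0.56130545  0.59704841 -0.36347559  0.61027233  0.          2.2528981 ]
-1.791592653589793 [ 0.16924612  0.18623712 -0.46630837  0.91825084  0.         -1.18075388] [ 0.56130545  0.59704841 -0.36347559  0.61027233  0.         -0.88869455]
1.6583 [434.87713478 170.87050669 210.09495649] [ 3.14150767e+00 -3.57433405e-04  1.35185103e+00]
pred gauge [[266. 313.]
 [380. 303.]
 [247. 155.]
 [360. 143.]
 [293.  88.]]
pred shell [[362. 183.]
 [358. 279.]
 [294. 279.]
 [292. 183.]]
```

View pics/w1.png

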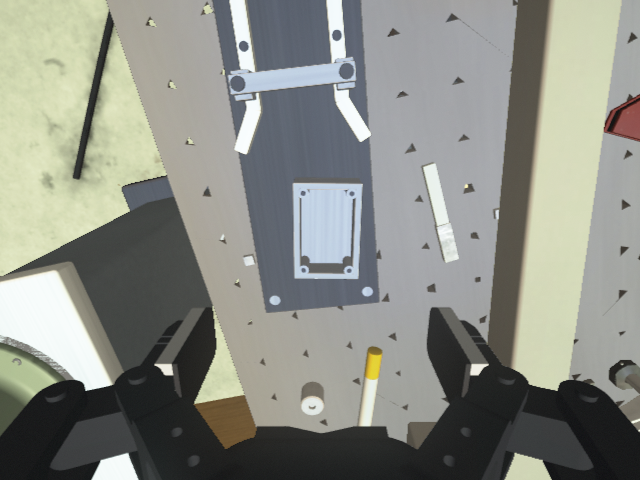

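The wrist view matches my predictions to within 1–2 px: shell rim at (293,183)–(362,279), flared mouth tips near (243,150) and (362,138). The beam is well to the side. I'll grasp the rear part of the shell across its width and align it to the lane.

```bash
cat >> h.py <<'E'
G=np.array([437.05,278.6,1.457])
def gl(x,y,z): return w(G,[[x,y,z]])[0]
O=lambda yaw:[np.pi,0,yaw]
def rep(bot,m=""):
    s=bot.get_state();d=s['tcp_pos'][:2]-G[:2];c,sn=np.cos(G[2]),np.sin(G[2])
    print(m,"t",round(s['t'],2),"gauge xyz",np.round([c*d[0]+sn*d[1],-sn*d[0]+c*d[1],s['tcp_pos'][2]],1),"F",s['contact_force'].round(1),"op",round(s['opening'],3),"gf",np.round(s['gripper_force'],1))
E
python3 - <<'E'
from h import *
from bench import bot,imaging
P=w([435.2,149,1.347],[[-28,0,12]])[0]; up=P+[0,0,70]
bot.move_ptp(up,O(1.347)); rep(bot,"up")
print(bot.movel(P,max_speed=60,threshold=10)); rep(bot,"down")
bot.grip(0.0,effort=25); rep(bot,"grip")
print(bot.movel(gl(-143,0,12),rot=O(G[2]),max_speed=50,threshold=15)); rep(bot,"align")
print(bot.movel(gl(-100,0,12),max_speed=60,threshold=15)); rep(bot,"slide")
C=imaging.camera_model("wrist");im=imaging.capture("wrist");cv2.imwrite("pics/w2.png",im)
print("pred",proj(C,w(G,[[-55,50,22],[-55,-50,22],[-20,31.5,22],[-20,-31.5,22],[-27,30,38],[-27,-30,38]])).round(0))
E
```

```text
up t 2.27 gauge xyz [-156.   -10.3   82.5] F [0.4 0.5 1. ] op 1.002 gf 0.0
False
down t 3.58 gauge xyz [-156.7  -10.1   12.3] F [ 0.4 -0.6 -0.4] op 1.002 gf 0.0
grip t 3.94 gauge xyz [-156.7  -10.1   12.4] F [-1.4  0.2  4.8] op 0.696 gf 27.7
False
align t 4.43 gauge xyz [-142.4   -0.5   12.4] F [-0.2  0.2  6. ] op 0.702 gf 27.9
False
slide t 5.3 gauge xyz [-100.9   -0.2   12.4] F [-0.2 -3.4  9.4] op 0.697 gf 28.2
pred [[185. 212.]
 [455. 212.]
 [228. 113.]
 [413. 113.]
 [222. 137.]
 [418. 137.]]
```

View pics/w2.png

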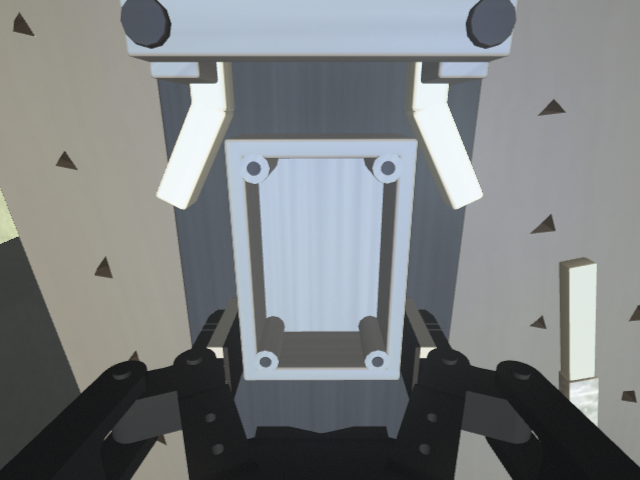

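The shell's front edge (226–416, row 139) is centred on the rails (230 and 412, centre 321) to within half a millimetre, and its yaw is nearly true. I'll continue through the mouth.

```bash
python3 - <<'E'
from h import *
from bench import bot,imaging
print(bot.movel(gl(-67,0,12),max_speed=40,threshold=12)); rep(bot,"in")
bot.grip(1.0); rep(bot,"open")
print(bot.movel(gl(-67,0,75),max_speed=150,threshold=15)); rep(bot,"up")
C=imaging.camera_model("wrist");cv2.imwrite("pics/w3.png",imaging.capture("wrist"))
print("pred rear",proj(C,w(G,[[-83,30,38],[-83,-30,38],[-20,31.5,22],[-20,-31.5,22],[-7,31.5,54],[-7,-31.5,54]])).round(0))
E
```

```text
False
in t 6.33 gauge xyz [-68.4  -0.1  12.4] F [-1.  -4.6 10.5] op 0.698 gf 28.3
open t 6.71 gauge xyz [-67.    0.4  11.7] F [-0.2  0.1  0. ] op 1.002 gf 0.0
False
up t 7.28 gauge xyz [-67.    0.1  74.7] F [-0.1  0.1  0.3] op 1.001 gf 0.0
pred rear [[266. 301.]
 [376. 301.]
 [262. 180.]
 [381. 180.]
 [249. 163.]
 [393. 163.]]
```

View pics/w3.png

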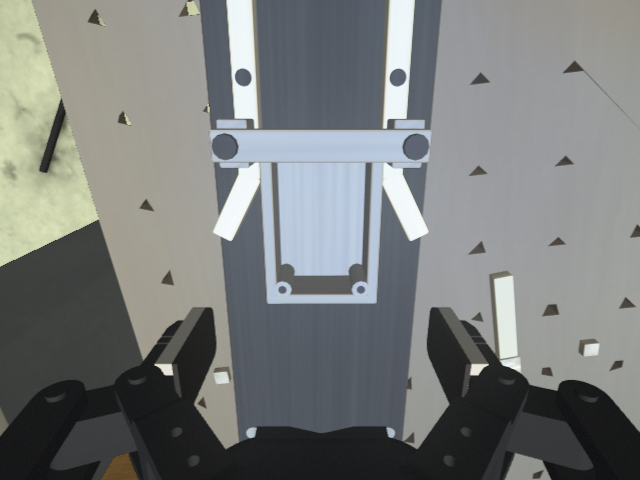

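The shell sits straight between the rails with its rear edge at row 302, which is x ≈ -83, as predicted, and its front is under the bar. Next I push it from behind with closed fingers.

```bash
python3 - <<'E'
from h import *
from bench import bot,imaging
bot.movel(gl(-112,0,75),max_speed=150)
bot.grip(0.0,effort=40); rep(bot,"shut")
if bot.movel(gl(-112,0,16),max_speed=120,threshold=10): print("contact down")
print(bot.movel(gl(-35,0,16),max_speed=45,threshold=14)); rep(bot,"push")
bot.movel(gl(-45,0,16),max_speed=80)
bot.movel(gl(-45,0,80),max_speed=150)
bot.movel(gl(20,0,80),max_speed=150); rep(bot,"over")
C=imaging.camera_model("wrist");cv2.imwrite("pics/w4.png",imaging.capture("wrist"))
print("pred front",proj(C,w(G,[[66,30,38],[66,-30,38],[105,31.5,22],[105,-31.5,22],[32,0,16],[60,0,38]])).round(0))
E
```

```text
shut t 8.54 gauge xyz [-112.   -0.   75.] F [ 0.5 -0.1 -0.7] op 0.0 gf 0.0
False
push t 11.04 gauge xyz [-35.   0.  16.] F [-0.1 -1.5  1. ] op -0.002 gf 0.9
over t 12.47 gauge xyz [19.3  0.9 79.1] F [-0.4 -0.8 -0.8] op 0.0 gf 0.0
pred front [[263. 185.]
 [383. 185.]
 [261. 103.]
 [385. 103.]
 [323. 235.]
 [323. 197.]]
```

View pics/w4.png

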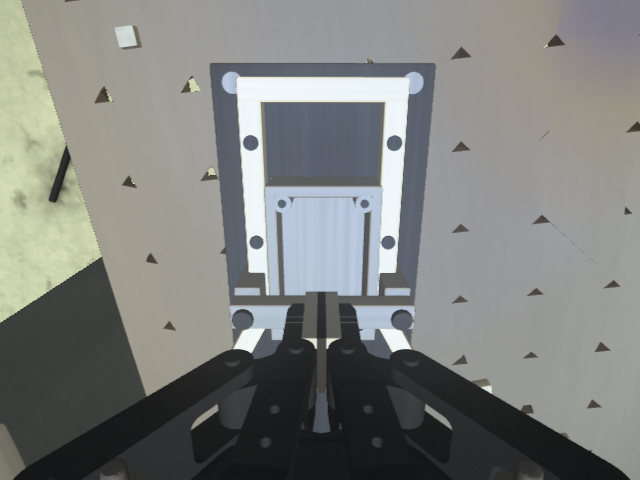

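The shell's front edge is at row 186 (x ≈ 66) and the hollow lies open past the bar. I'll lower the closed fingers into it and push the front wall to the stop.

```bash
python3 - <<'E'
from h import *
from bench import bot,imaging
bot.movel(gl(36,0,80),max_speed=100)
print(bot.movel(gl(36,0,18),max_speed=80,threshold=8)); rep(bot,"in hollow")
print(bot.movel(gl(96,0,18),max_speed=35,threshold=14)); rep(bot,"pushed")
p=bot.get_state()['tcp_pos']; d=gl(-10,0,0)-gl(0,0,0); 
bot.dwell(.2); rep(bot,"hold")
bot.movel(p+d,max_speed=50)
bot.movel(p+d+[0,0,90],max_speed=120); rep(bot,"up")
bot.movel(gl(25,0,130),max_speed=150)
C=imaging.camera_model("wrist");cv2.imwrite("pics/w5.png",imaging.capture("wrist"))
print("pred",proj(C,w(G,[[105,30,38],[105,-30,38],[15,30,38],[15,-30,38],[105,31.5,22],[105,-31.5,22]])).round(0))
E
```

```text
False
in hollow t 13.76 gauge xyz [36.2 -0.3 18.3] F [-0.1 -0.2 -0.5] op 0.0 gf 0.0
True
pushed t 15.17 gauge xyz [88.5  0.4 17.5] F [-0.3  0.3  0.1] op -0.003 gf 0.0
hold t 15.37 gauge xyz [87.7  0.8 17.1] F [-0.2 -0.4  0.3] op 0.001 gf 0.0
up t 16.59 gauge xyz [ 78.2   0.9 106.9] F [-0.2  0.7 -0.6] op 0.001 gf 0.0
pred [[270. 113.]
 [370. 113.]
 [276. 253.]
 [365. 253.]
 [271. 113.]
 [370. 113.]]
```

View pics/w5.png

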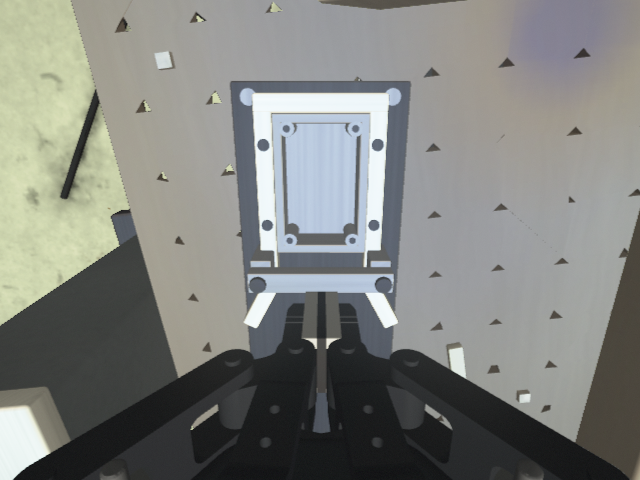

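The shell is past the bar (rear edge row 252, front edge row 113 at the stop) and square. The stop threshold may have left a hair's gap, so I'll do one slow, gentle second press.

```bash
python3 - <<'E'
from h import *
from bench import bot,imaging
bot.movel(gl(72,0,106),max_speed=150)
print(bot.movel(gl(72,0,19),max_speed=100,threshold=8)); rep(bot,"in")
bot.movel(gl(83,0,19),max_speed=30)
print(bot.movel(gl(94,0,19),max_speed=8,threshold=8)); rep(bot,"touch")
s=bot.get_state()['tcp_pos']; u=(gl(1,0,0)-gl(0,0,0))
for k in (.5,1,1.5,2):
    bot.movel(s+u*k,max_speed=8); rep(bot,f"+{k}")
    F=bot.get_state()['contact_force']
    if abs(F@u)>8: break
p=bot.get_state()['tcp_pos']
bot.movel(p-u*10,max_speed=25)
bot.movel(p-u*10+[0,0,87],max_speed=120)
bot.movel(gl(40,0,130),max_speed=150); rep(bot,"up")
C=imaging.camera_model("wrist");im=imaging.capture("wrist")
q=proj(C,w(G,[[105,0,30],[60,0,30]]));print(q)
y0,x0=int(q[0][1])-45,int(q[0][0])-85
cv2.imwrite("pics/w6.png",cv2.resize(im[max(y0,0):max(y0,0)+240,x0:x0+170],None,fx=2.5,fy=2.5,interpolation=cv2.INTER_CUBIC))
E
```

```text
False
in t 18.69 gauge xyz [72.3 -0.5 19.6] F [ 0.2 -0.3 -1.2] op -0.001 gf 0.0
True
touch t 20.12 gauge xyz [88.4  0.4 18.6] F [-0.2 -1.1  0.1] op -0.002 gf 0.0
+0.5 t 20.39 gauge xyz [88.6  0.6 18.4] F [ 0.3 -1.6  0.4] op 0.002 gf 0.8
+1 t 20.64 gauge xyz [88.6  0.6 18.4] F [-1.  -5.1  1. ] op 0.001 gf 2.2
+1.5 t 20.89 gauge xyz [88.6  0.6 18.4] F [-0.5 -6.   3.6] op 0.004 gf 3.1
+2 t 21.14 gauge xyz [88.6  0.6 18.4] F [-1.2 -8.   3.5] op 0.0 gf 3.8
up t 23.09 gauge xyz [ 39.9  -0.2 129.9] F [ 0.3 -0.7 -0.1] op 0.003 gf 0.0
[[320.60765915 137.1354596 ]
 [320.78587115 206.31404091]]
```

View pics/w6.png

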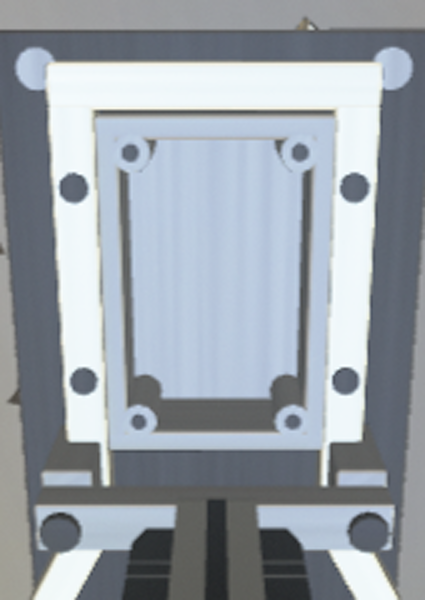

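With steady pressure the shell did not move further. It is square between the rails, flush with the end stop and clear of the bar. I'll raise the hand and hand in.

```bash
python3 - <<'E'
from h import *
from bench import bot
bot.movel(gl(40,0,190),max_speed=120); bot.dwell(.3); rep(bot,"end")
print(bot.sign_off())
E
```

```text
end t 24.09 gauge xyz [ 39.8   0.3 189.3] F [ 0.3 -0.4  0.4] op -0.002 gf 0.0
the job is handed in; nothing more can be done
None
```

The shell went through the mouth and under the bar without being lifted, and sits square in the nest against the end stop; the hand is clear, no move went near the bystanders, and I handed the job in at about 24 s.

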